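Wind a glued shoe into the drying box and hold its lid open

TASK

Turn the hand crank clockwise until the carriage with the glued shoe is wound fully into the drying box. Then lift the box's lid by its handle and hold it open at 50 degrees from shut, so that a colleague can lay the sole on; the lid falls shut by itself, so finish while still holding it steady with the fingers. Leave the glass cup, the hammer and the small carton where they are.

Things in the scene. Friction and masses are not known exactly. Their poses are not given: they have to be found in the camera images.
- machine: Drying box on a base plate (190 mm in x, 600 in y) fixed to the bench: grey box 190 x 270 x 136 mm high, open at its right (-y) end, where the shoe carriage enters on rails; dark gearbox 100 x 90 mm, 126 high, beside its closed left end. Origin: on the bench under the box's middle; x away from the robot (hinge side), y left along the rails, z up. Position and yaw vary.
- carriage (a joint): Travel of the carriage (aluminium plate 145 x 245 mm with an olive low shoe on it) along the machine's +y, in m: 0 = furthest out of the box's open right end, 0.14 = fully home (tail level with the box's open end). Driven only by the crank, 10.6 mm a radian (66.6 mm a turn); stays where it is left.
- crank (a joint): Angle of the hand crank on the gearbox, rad; grows clockwise seen from above, axis vertical. Stops at 13.2, when the carriage is home; starts between 0 and 3, so 1.6 to 2.1 turns are needed. At 0 the knob is on the machine's +y side of the axis. Takes about 2 N at the knob; stays where it is left.
- crank_knob (a point): Middle of the crank's black upright knob, the height to grip it (172 mm above the bench). Round, 22 mm in diameter, 50 mm tall (147 to 197 mm above the bench), spins freely on its pin, goes round the axis on a 50 mm radius. The steel crank arm under it reaches up to 150 mm.
- crank_axis (a point): Point on the crank's vertical axis at the knob's gripping height.
- carriage_tail (a point): Middle of the upper edge of the carriage plate's outer (right, -y) end, 35 mm above the bench.
- lid (a joint): Opening angle of the aluminium lid (195 x 282 x 6 mm, about 0.4 kg), rad: 0 = shut (level), 0.873 = 50 degrees, stop at 1.4. Hinged along the box's far (+x) top edge, the near edge rises. No spring or friction holds it: let go, it falls shut from any angle. About 2.5 N at the handle lifts it.
- lid_handle (a point): Middle of the lid's handle: a round steel bar 12 mm thick, 110 mm long, parallel to the machine's y, on two end posts, 45 mm above the lid's top face, 188 mm above the bench when shut. When shut it lies 165 mm nearer the robot (machine -x) than the hinge line and 51 mm above it.
- lid_hinge (a point): Middle of the lid's hinge line (parallel to the machine's y), 137 mm above the bench.
- cup: Bystander: empty glass glue cup, 72 mm wide, 85 mm high, in front of the machine on the left; origin under its centre.
- hammer: Bystander: shoemaker's hammer lying in front of the machine on the right; origin under the middle.
- carton: Bystander: small closed white carton for heels, 70 x 130 x 60 mm high, to the left of the gearbox; origin under its centre.

How it is judged:
By the outcome, as a careful person would: the job done as asked, in the order asked, and still so for the second after the job is handed in, while the arm keeps its last pose, push and grip.
It also fails if it takes over 61 s, if anything falls off the work surface, if the arm or the gripper's body presses on something with over 40 N, if the wrist force passes 120 N, or if a joint passes its speed limit or range.

ROBOT

A 7-joint arm with a two-finger parallel gripper is mounted at the origin on the work surface. World frame = base frame: x ahead of the robot, y to its left, z up, the work surface at z = 0. Lengths are in m, angles in degrees, forces in N, time in s.
With the tool pointing down it reaches from about 0.425 to 0.875 m from the base axis. Payload 4.7 kg.
Tool frame: the origin (TCP) lies on the centre line of the jaws, within the pads' length; the fingertips stand 17 mm ahead of it and the grasp point (between the pads) lies 2 mm behind it; z points along the fingers, y is the line along which they close (so a half turn about z gives the same grasp; the last joint's range is limited). The gripper opens to 87 mm and grips with 3 to 60 N. Pads are 19 mm wide; open, the fingers measure 117 mm over their backs; the gripper's body (75 mm by 190 mm) begins 51 mm behind the grasp point.
Start: joints at [65.208, 18.392, -4.016, 83.108, 1.295, 78.541, -3.26], TCP at [0.281, -0.586, 0.211] pointing down, gripper open.
Joint ranges: [-163.93, 163.93], [-17.29, 119.83], [-79.2, 71.16], [3.27, 140.29], [-89.18, 269.18], [5.43, 117.66], [-154.24, 154.24]. Speed limits (degrees/s): [147.25, 147.25, 180, 180, 180, 180, 180].

INTERFACE

Orientations are given as [roll, pitch, yaw] about the fixed x, y, z axes, in that order (R = Rz(yaw) Ry(pitch) Rx(roll)).
In Python, from cell import env, read_camera gives the robot as it stands.
- The arm moves only by the shell command python3 -m jog 'ROWS' [FORCE]. ROWS is JSON, a list of rows, each a list of 5 numbers: the opening, from 0 (shut) to 1 (fully open), then the shift along the tool's x, y, z each as a share of 0.02 m, from -1 to 1, then the turn about the tool's z as a share of 45 degrees, from -1 to 1. In form: [[gripper, x, y, z, yaw], ...]. A call has 1 to 12 rows; each row shifts and turns the commanded pose from where the row before left it, along the tool's axes as they then stand; what a row does not reach is not made up. A row lasts 1/12 s, in which the tool goes at most 41.7 mm and 7.16 degrees, less where a joint would pass 70% of its speed; a pose out of reach is approached as far as the arm can. A call with a number of a shift or a turn outside -1 to 1 is refused whole. A call with a gripper value outside its range is refused whole. The fingers move at their own pace and stop on an object; FORCE is the grip in N (left out, the last holds). Time passes only in rows, so rows that do not move let the fingers close. It gives the time, the measured TCP pose, the force, the opening and the grip force at its end, in the units of the state.
- env.get_obs(): the state, without advancing time (a new reading comes with each control period).
- read_camera(name): name is "side" or "top" or "wrist"; returns a dict with "color" (384x512x3 uint8, red, green, blue), "range_z" (384x512 float32, m along the optical axis (not along the pixel's ray), 0 where there is no reading), "mtx" (3x3 intrinsics, pixels), "k1" (the pictures are not rectified: a ray, as slopes to the right and down, at radius r is drawn at 1 + k1 r^2 times it, then the intrinsics apply), "world_from_camera" (4x4, takes a point from camera to world coordinates); the wrist camera has in their place "T_tool_cam" (4x4, takes a point from camera to tool coordinates, whose origin is the TCP and whose axes are the flange's). Camera axes: x right, y down, z forward; pixel columns grow to the right and rows downward; lengths in m; the calibration is good to about 2 mm. A picture is of the moment at which its call begins: read the wrist's pose just before it.
- env.sign_off(): hands the job in; it is judged then, once.
The state is a dict: "time_s": time; "qpos": joint angles; "joint_velocities": joint speeds; "effort": joint torques, N m; "tool_pos": TCP position; "tool_rot": TCP orientation; "force": force on the tool from outside, world axes, zero at the start; "wrist_torque": the same for the moment, N m; "grip_width": finger opening in m; "grasp_force": force on a finger pad.
Only numpy, scipy, OpenCV 4.12 (cv2) and the standard library are available. Lean on these libraries where they do the work, as an engineer would, in place of code of your own. Each camera call takes 0.05 s, during which the arm holds its last target. There are 200 camera calls.

## Working session

There is one attempt and no reset: what is moved stays moved. The work goes in short steps, Python scripts to look and compute and a shell command to move; the robot and the scene stay as the last step left them, time stands still between calls to the robot, and variables do not carry over. Pictures are saved under pics/ and viewed, at most 10 in all, crops included, and the job is handed in when it is done.

```bash
mkdir -p pics; ls; cat > h.py <<'E'
import numpy as np, cv2
from cell import env, read_camera
def snap(n,f=None):
    c=read_camera(n)
    if f: cv2.imwrite('pics/'+f,cv2.cvtColor(c['color'],cv2.COLOR_RGB2BGR))
    return c
def rays(c,uv,T=None):
    T=c['world_from_camera'] if T is None else T
    K=c['mtx'];uv=np.atleast_2d(uv).astype(float)
    d=np.c_[(uv[:,0]-K[0,2])/K[0,0],(uv[:,1]-K[1,2])/K[1,1]]
    s=d.copy()
    for _ in range(20): s=d/(1+c['k1']*(s**2).sum(1))[:,None]
    return T[:3,3],s,np.c_[s,np.ones(len(s))]@T[:3,:3].T
def onz(c,uv,z,T=None):
    o,_,r=rays(c,uv,T); return o+r*((z-o[2])/r[:,2])[:,None]
def cloud(c,T=None):
    h,w=c['range_z'].shape
    u,v=np.meshgrid(np.arange(w),np.arange(h))
    o,_,r=rays(c,np.c_[u.ravel(),v.ravel()],T)
    return (o+r*c['range_z'].reshape(-1,1)).reshape(h,w,3)
E
python3 - <<'E'
from h import *
for n in('top','side'):
    c=snap(n,n+'0.png'); print(n,c['world_from_camera'].round(3).tolist(),c['mtx'][0,0],c['k1'])
    np.savez(n+'0.npz',**c)
print(env.get_obs())
E
```

```text
pics
top [[0.059, -0.974, 0.219, 0.247], [-0.998, -0.057, 0.018, 0.039], [-0.005, -0.22, -0.976, 1.234], [0.0, 0.0, 0.0, 1.0]] 427.1379603674789 -0.13950056670625413
side [[0.961, -0.21, 0.18, 0.206], [-0.277, -0.711, 0.646, -0.956], [-0.008, -0.671, -0.741, 1.28], [0.0, 0.0, 0.0, 1.0]] 469.98070033422556 -0.18580733168387792
{'time_s': 0.1, 'qpos': array([65.20632063, 18.43503115, -4.0148761 , 83.16659698,  1.29488697,
       78.53950298, -3.2605698 ]), 'joint_velocities': array([ 0.06272643, -0.08392693, -0.04035348, -0.18856446, -0.00971137,
       -0.05048797,  0.00876222]), 'effort': array([ 5.47330058e-05, -4.92572057e+01, -4.05578529e-01, -3.13396990e+01,
       -6.40660431e-02,  3.95199435e-02,  7.49266155e-05]), 'tool_pos': array([ 0.2806072 , -0.58576188,  0.21047984]), 'tool_rot': array([-1.79904087e+02,  5.41021452e-03,  2.56020351e+01]), 'force': array([-0.44467369, -0.2169582 ,  0.17690497]), 'wrist_torque': array([-0.00463391,  0.01810143, -0.00611792]), 'grasp_force': 0.0, 'grip_width': 0.08722012910890624}
```

View pics/top0.png

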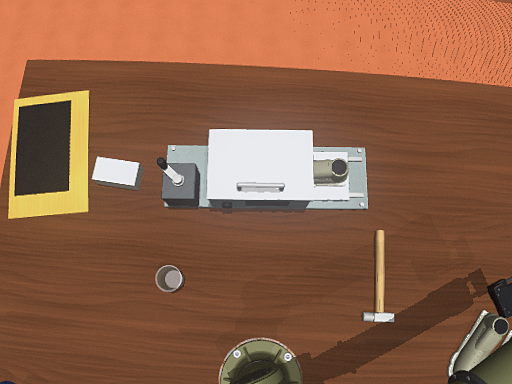

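View pics/side0.png

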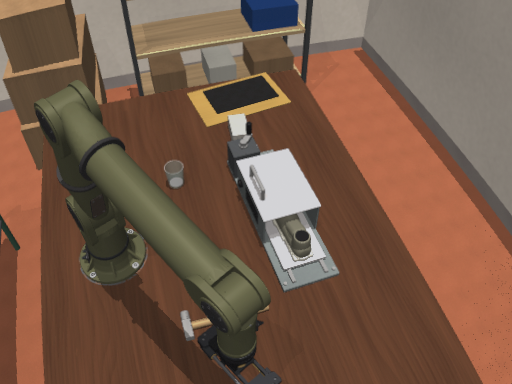

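The top view shows the lid (208–312, 129–200), the handle around (260,187), the knob at (161,162), the crank hub at (178,181), the carton at (117,172), the cup at (169,278) and the hammer at (380,275). The side view agrees with this.

```bash
python3 - <<'E'
from h import *
c=dict(np.load('top0.npz')); P=cloud(c); img=c['color'].astype(int)
z=P[...,2]
print('bench z',np.median(z[230:260,280:340]))
m=(abs(z-0.143)<.006)&(img.min(2)>150); m[:, :195]=0;m[:,320:]=0
n,l,s,_=cv2.connectedComponentsWithStats(m.astype(np.uint8)); k=1+s[1:,4].argmax()
ct=max(cv2.findContours((l==k).astype(np.uint8),0,2)[0],key=cv2.contourArea)
q=onz(c,ct[:,0,:],.143)
r=cv2.minAreaRect(q[:,:2].astype(np.float32)); print('lid',r)
# handle
m=(z>.175)&(z<.2); m[:, :215]=0;m[:,300:]=0;m[:100]=0;m[220:]=0
v,u=np.nonzero(m); print('handle n',len(u)); h=P[m]; print(h.mean(0),cv2.minAreaRect(h[:,:2].astype(np.float32)))
# knob: dark
m=(z>.16)&(z<.22); m[:, 200:]=0;m[:,:140]=0;m[:130]=0;m[220:]=0
k=P[m];print('knob n',len(k),k.mean(0),k.min(0),k.max(0)); top=k[k[:,2]>.19];print(len(top),top.mean(0))
d=(img.max(2)<45)[145:180,145:172]; v,u=np.nonzero(d); print('dark px',u.min()+145,u.max()+145,v.min()+145,v.max()+145)
# gearbox top z .126
m=(abs(z-.126)<.006); m[:, 202:]=0;m[:,150:160]=0;m[:,:150]=0;m[:130]=0
g=P[m];print('gear',len(g),cv2.minAreaRect(g[:,:2].astype(np.float32)))
for y in range(150,196,3): print(y,[int(1000*z[y,x]) for x in range(152,200,3)])
for n,uv,zz in(('cup',(169,278),.04),('carton',(117,172),.06),('hub',(178,181),.15)): print(n,onz(c,uv,zz).round(3))
E
```

```text
bench z 0.0002820060873525154
lid ((0.5770631432533264, 0.036830395460128784), (0.19518116116523743, 0.2823098599910736), 2.5844197273254395)
handle n 239
[0.50589767 0.0322901  0.1920492 ] ((0.5065786242485046, 0.03356363996863365), (0.012010111473500729, 0.1214112639427185), 3.086777687072754)
knob n 88 [0.55138569 0.28940658 0.18894375] [0.54290384 0.28055219 0.16368002] [0.56465311 0.3010653  0.20241841]
58 [0.55315722 0.29077948 0.19579823]
dark px 157 166 162 168
gear 935 ((0.5219406485557556, 0.2543114125728607), (0.1017642617225647, 0.08932295441627502), 2.8723297119140625)
150 [-1, -1, 0, 0, 2, 17, 22, 19, 21, 17, 18, 18, 16, 15, 15, 13]
153 [-2, 1, 4, -1, 3, 17, 16, 17, 12, 18, 19, 17, 17, 11, 18, 19]
156 [1, 0, 3, 3, 3, 16, 16, 15, 13, 18, 15, 16, 15, 18, 20, 17]
159 [-1, 0, 194, 198, 191, 17, 15, 15, 16, 16, 20, 16, 12, 16, 13, 16]
162 [6, -5, 199, 195, 195, 15, 17, 17, 19, 19, 14, 12, 14, 12, 16, 15]
165 [-1, 0, 182, 192, 179, 157, 123, 128, 126, 125, 127, 131, 126, 122, 124, 19]
168 [6, 0, 1, 158, 164, 144, 147, 130, 126, 129, 126, 125, 124, 125, 124, 18]
171 [0, 3, -1, 5, 144, 140, 145, 146, 128, 127, 128, 129, 126, 128, 121, 77]
174 [0, 0, -3, 0, 128, 140, 143, 145, 148, 148, 126, 127, 124, 124, 130, 76]
177 [1, -4, 2, 0, 123, 127, 144, 151, 150, 151, 136, 126, 124, 130, 124, 73]
180 [0, 2, -3, -3, 126, 124, 127, 153, 149, 150, 143, 126, 123, 126, 124, 72]
183 [4, 1, -2, 1, 126, 125, 123, 136, 149, 143, 135, 130, 124, 129, 124, 73]
186 [1, 1, 1, 2, 127, 131, 124, 125, 125, 126, 128, 126, 125, 124, 123, 67]
189 [-1, -2, 0, 4, 124, 126, 129, 124, 127, 126, 126, 127, 128, 124, 125, 63]
192 [2, 1, 0, -1, 125, 129, 122, 124, 123, 124, 124, 126, 126, 125, 122, 65]
195 [0, 3, 1, 0, 127, 126, 128, 125, 126, 132, 126, 126, 124, 130, 119, 59]
cup [[0.264 0.27  0.04 ]]
carton [[0.554 0.448 0.06 ]]
hub [[0.515 0.249 0.15 ]]
```

```bash
python3 -m jog '[[1,0,0,-0.4,-0.124],[1,0,0,-0.4,-0.124],[1,0,0,-0.4,-0.124],[1,0,0,-0.4,-0.124],[1,0,0,-0.4,-0.124],[1,0,0,-0.4,-0.124],[1,0,0,-0.4,-0.124],[1,0,0,-0.4,-0.124],[1,0,0,-0.4,-0.124],[1,0,0,-0.4,-0.124],[1,0,0,-0.4,-0.124],[1,0,0,-0.4,-0.124]]' 25
```

```text
time_s: 1.1
tool_pos: [0.2806, -0.586, 0.3072]
tool_rot: [-180.0, -0.1, 92.8]
force: [-0.6, -0.8, -0.2]
grip_width: 0.0871
grasp_force: 0.0
```

```bash
R='see next'; python3 -m jog '[[1,1,0.35,0,0],[1,1,0.35,0,0],[1,1,0.35,0,0],[1,1,0.35,0,0],[1,1,0.35,0,0],[1,1,0.35,0,0],[1,1,0.35,0,0],[1,1,0.35,0,0],[1,1,0.35,0,0],[1,1,0.35,0,0],[1,1,0.35,0,0],[1,1,0.35,0,0]]' && python3 -m jog '[[1,1,0.35,0,0],[1,1,0.35,0,0],[1,1,0.35,0,0],[1,1,0.35,0,0],[1,1,0.35,0,0],[1,1,0.35,0,0],[1,1,0.35,0,0],[1,1,0.35,0,0],[1,1,0.35,0,0],[1,1,0.35,0,0],[1,1,0.35,0,0],[1,1,0.35,0,0]]' && python3 -m jog '[[1,1,0.35,0,0],[1,1,0.35,0,0],[1,1,0.35,0,0],[1,1,0.35,0,0],[1,1,0.35,0,0],[1,1,0.35,0,0],[1,1,0.35,0,0],[1,1,0.35,0,0],[1,1,0.35,0,0],[1,1,0.35,0,0],[1,1,0.35,0,0],[1,0,0,0,0]]'; python3 - <<'E'
from h import *
o=env.get_obs(); c=snap('wrist','w1.png'); np.savez('w1.npz',pos=o['tool_pos'],rot=o['tool_rot'],**c); print(c['T_tool_cam'].round(3).tolist(), o['tool_pos'],o['tool_rot'])
E
```

```text
time_s: 2.1
tool_pos: [0.354, -0.3415, 0.307]
tool_rot: [-180.0, -0.0, 92.6]
force: [0.3, 0.7, 0.8]
grip_width: 0.087
grasp_force: 0.0
time_s: 3.1
tool_pos: [0.4271, -0.0981, 0.3071]
tool_rot: [-180.0, 0.0, 92.6]
force: [0.5, 0.6, -0.0]
grip_width: 0.087
grasp_force: 0.0
time_s: 4.1
tool_pos: [0.494, 0.1288, 0.3072]
tool_rot: [-180.0, -0.2, 92.9]
force: [0.3, 0.4, 0.2]
grip_width: 0.087
grasp_force: 0.0
[[-0.001, -0.957, -0.291, 0.08], [1.0, -0.0, -0.001, -0.001], [0.001, -0.291, 0.957, -0.173], [0.0, 0.0, 0.0, 1.0]] [0.49400674 0.12883279 0.30721076] [-179.99020176   -0.18460728   92.92739263]
```

View pics/w1.png

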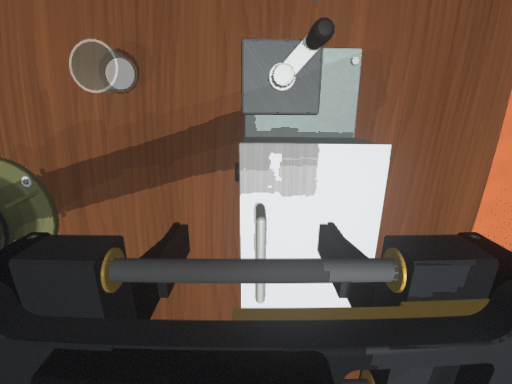

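The wrist view shows the knob top at about (322,28), the hub at (284,75), and the gearbox (242–321, 40–114) with the hub at its centre. The handle runs along column 261.

```bash
cat >> h.py <<'E'
from scipy.spatial.transform import Rotation as Ro
def wT(c,pos,rot):
    T=np.eye(4);T[:3,:3]=Ro.from_euler('xyz',rot,degrees=True).as_matrix();T[:3,3]=pos; return T@c['T_tool_cam']
E
python3 - <<'E'
from h import *
c=dict(np.load('w1.npz')); T=wT(c,c['pos'],c['rot']); P=cloud(c,T); z=P[...,2]
m=(z>.19)&(z<.205); m[100:]=0; m[:,:290]=0;m[:,345:]=0
k=P[m]; print(len(k),np.median(k,0),k.min(0),k.max(0)); v,u=np.nonzero(m);print(u.min(),u.max(),v.min(),v.max(), cv2.minEnclosingCircle(k[:,:2].astype(np.float32)))
print('hub',onz(c,(284,75),.152,T), z[70:80,280:288].mean())
m=(abs(z-.126)<.005); m[130:]=0; g=P[m]; print('gear',cv2.minAreaRect(g[:,:2].astype(np.float32)))
m=(z>.18)&(z<.2);m[:200]=0;m[310:]=0;m[:,:250]=0;m[:,272:]=0;h=P[m];print('handle',len(h),np.median(h,0),h[:,2].max(),cv2.minAreaRect(h[:,:2].astype(np.float32)))
print('lid left edge',onz(c,[(242,144),(385,145)],.143,T))
E
```

```text
423 [0.55143927 0.28946593 0.19625063] [0.54174646 0.28035075 0.1900114 ] [0.56353522 0.3021502  0.19898679]
312 334 17 41 ((0.5525113940238953, 0.29111039638519287), 0.011307712644338608)
hub [[0.52161554 0.25179818 0.152     ]] 0.14997579193106855
gear ((0.5212743282318115, 0.2525918483734131), (0.10058397799730301, 0.08845304697751999), 3.061769723892212)
handle 622 [0.50547366 0.05651723 0.19280305] 0.19564847979964917 ((0.5067481994628906, 0.03264808654785156), (0.011837823316454887, 0.12052997201681137), 3.01157283782959)
lid left edge [[0.47640478 0.16973027 0.143     ]
 [0.65747353 0.17847333 0.143     ]]
```

```bash
python3 -m jog '[[1,1,0.42,0,0],[1,1,0.42,0,0],[1,1,0.42,0,0],[1,1,0.42,0,0],[1,1,0.42,0,0],[1,1,0.42,0,0],[1,1,0.42,0,0],[1,0.95,0.4,0,0],[1,0,0,0,0],[1,0,0,0,0]]'; python3 -m jog '[[1,0,0,0.9,0],[1,0,0,0.9,0],[1,0,0,0.9,0],[1,0,0,0.9,0],[1,0,0,0.9,0],[1,0,0,0.9,0],[1,0,0,0.6,0],[1,0,0,0.55,0],[1,0,0,0,0],[1,0,0,0,0]]'
```

```text
time_s: 4.98
tool_pos: [0.5537, 0.2857, 0.3066]
tool_rot: [-179.9, 0.0, 92.6]
force: [-0.5, 0.1, 0.4]
grip_width: 0.0869
grasp_force: 0.0
time_s: 5.82
tool_pos: [0.5541, 0.285, 0.1765]
tool_rot: [-180.0, 0.0, 92.5]
force: [0.5, -0.9, 0.8]
grip_width: 0.0869
grasp_force: 0.0
```

```bash
python3 -m jog '[[1,0.3,-0.08,0,0],[1,0,0,0,0],[0,0,0,0,0],[0,0,0,0,0],[0,0,0,0,0],[0,0,0,0,0],[0,0,0,0,0],[0,0,0,0,0],[0,0,0,0,0],[0,0,0,0,0],[0,0,0,0,0],[0,0,0,0,0]]' 25
```

```text
time_s: 6.82
tool_pos: [0.5521, 0.2917, 0.1764]
tool_rot: [-180.0, 0.0, 92.6]
force: [-0.3, 0.2, 0.6]
grip_width: 0.0282
grasp_force: 0.0
```

```bash
python3 -m jog '[[0,0,0,0,0],[0,0,0,0,0],[0,0,0,0,0],[0,0,0,0,0]]' 25; python3 - <<'E'
import numpy as np
t=np.radians(41.8+10*np.arange(37)); p=2.5*np.c_[np.cos(t),np.sin(t)]
d=np.diff(np.round(p,2),axis=0).round(2)
for k in range(0,36,12): print(','.join('[0,%g,%g,0,0]'%tuple(r) for r in d[k:k+12]))
E
```

```text
time_s: 7.15
tool_pos: [0.5527, 0.2918, 0.1765]
tool_rot: [179.9, -0.0, 92.5]
force: [2.9, 0.2, -0.7]
grip_width: 0.0197
grasp_force: 25.0
[0,-0.31,0.29,0,0],[0,-0.37,0.24,0,0],[0,-0.4,0.17,0,0],[0,-0.42,0.1,0,0],[0,-0.44,0.03,0,0],[0,-0.43,-0.05,0,0],[0,-0.42,-0.13,0,0],[0,-0.39,-0.2,0,0],[0,-0.35,-0.26,0,0],[0,-0.29,-0.31,0,0],[0,-0.24,-0.37,0,0],[0,-0.17,-0.4,0,0]
[0,-0.1,-0.42,0,0],[0,-0.03,-0.44,0,0],[0,0.05,-0.43,0,0],[0,0.13,-0.42,0,0],[0,0.2,-0.39,0,0],[0,0.26,-0.35,0,0],[0,0.31,-0.29,0,0],[0,0.37,-0.24,0,0],[0,0.4,-0.17,0,0],[0,0.42,-0.1,0,0],[0,0.44,-0.03,0,0],[0,0.43,0.05,0,0]
[0,0.42,0.13,0,0],[0,0.39,0.2,0,0],[0,0.35,0.26,0,0],[0,0.29,0.31,0,0],[0,0.24,0.37,0,0],[0,0.17,0.4,0,0],[0,0.1,0.42,0,0],[0,0.03,0.44,0,0],[0,-0.05,0.43,0,0],[0,-0.13,0.42,0,0],[0,-0.2,0.39,0,0],[0,-0.26,0.35,0,0]
```

```bash
python3 -m jog '[[0,-0.31,0.29,0,0],[0,-0.37,0.24,0,0],[0,-0.4,0.17,0,0],[0,-0.42,0.1,0,0],[0,-0.44,0.03,0,0],[0,-0.43,-0.05,0,0]]'
```

```text
time_s: 7.65
tool_pos: [0.5713, 0.244, 0.1765]
tool_rot: [179.9, -0.0, 92.5]
force: [3.7, 1.1, -0.6]
grip_width: 0.0194
grasp_force: 25.0
```

```bash
python3 -m jog '[[0,-0.42,-0.13,0,0],[0,-0.39,-0.2,0,0],[0,-0.35,-0.26,0,0],[0,-0.29,-0.31,0,0],[0,-0.24,-0.37,0,0],[0,-0.17,-0.4,0,0]]'; python3 -m jog '[[0,-0.1,-0.42,0,0],[0,-0.03,-0.44,0,0],[0,0.05,-0.43,0,0],[0,0.13,-0.42,0,0],[0,0.2,-0.39,0,0],[0,0.26,-0.35,0,0],[0,0.31,-0.29,0,0],[0,0.37,-0.24,0,0],[0,0.4,-0.17,0,0],[0,0.42,-0.1,0,0],[0,0.44,-0.03,0,0],[0,0.43,0.05,0,0]]'
```

```text
time_s: 8.15
tool_pos: [0.5373, 0.2048, 0.1764]
tool_rot: [-180.0, 0.1, 92.5]
force: [2.9, -2.4, 1.1]
grip_width: 0.0195
grasp_force: 25.0
time_s: 9.15
tool_pos: [0.4724, 0.2606, 0.1764]
tool_rot: [179.8, 0.1, 92.5]
force: [8.6, -2.6, -2.9]
grip_width: 0.0194
grasp_force: 25.0
```

```bash
python3 -m jog '[[0,0.42,0.13,0,0],[0,0.39,0.2,0,0],[0,0.35,0.26,0,0],[0,0.29,0.31,0,0],[0,0.24,0.37,0,0],[0,0.17,0.4,0,0],[0,0.1,0.42,0,0],[0,0.03,0.44,0,0],[0,-0.05,0.43,0,0],[0,-0.13,0.42,0,0],[0,-0.2,0.39,0,0],[0,-0.26,0.35,0,0]]'; python3 - <<'E'
from h import *
c=snap('top','t1.png')
E
```

```text
time_s: 10.15
tool_pos: [0.5518, 0.2929, 0.1763]
tool_rot: [-179.9, -0.1, 92.6]
force: [-3.0, -0.8, 3.1]
grip_width: 0.0198
grasp_force: 25.0
```

View pics/t1.png

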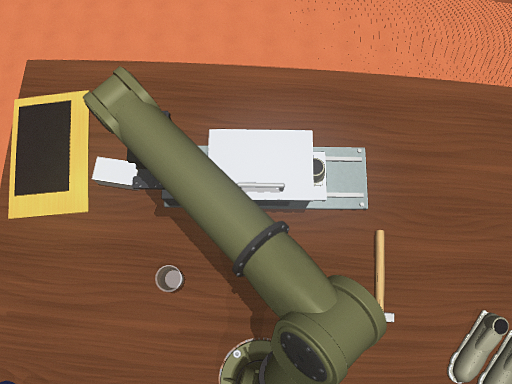

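The carriage is moving in: its outer edge has gone from column 348 to 326. The carton, cup and hammer are unmoved.

```bash
python3 -m jog '[[0,-0.31,0.29,0,0],[0,-0.37,0.24,0,0],[0,-0.4,0.17,0,0],[0,-0.42,0.1,0,0],[0,-0.44,0.03,0,0],[0,-0.43,-0.05,0,0],[0,-0.42,-0.13,0,0],[0,-0.39,-0.2,0,0],[0,-0.35,-0.26,0,0],[0,-0.29,-0.31,0,0],[0,-0.24,-0.37,0,0],[0,-0.17,-0.4,0,0]]'; python3 -m jog '[[0,-0.1,-0.42,0,0],[0,-0.03,-0.44,0,0],[0,0.05,-0.43,0,0],[0,0.13,-0.42,0,0],[0,0.2,-0.39,0,0],[0,0.26,-0.35,0,0],[0,0.31,-0.29,0,0],[0,0.37,-0.24,0,0],[0,0.4,-0.17,0,0],[0,0.42,-0.1,0,0],[0,0.44,-0.03,0,0],[0,0.43,0.05,0,0]]'; python3 -m jog '[[0,0.42,0.13,0,0],[0,0.39,0.2,0,0],[0,0.35,0.26,0,0],[0,0.29,0.31,0,0],[0,0.24,0.37,0,0],[0,0.17,0.4,0,0],[0,0.1,0.42,0,0],[0,0.03,0.44,0,0],[0,-0.05,0.43,0,0],[0,0,0,0,0]]'
```

```text
time_s: 11.2
tool_pos: [0.5373, 0.2049, 0.1764]
tool_rot: [-180.0, 0.1, 92.5]
force: [2.1, -2.0, 1.5]
grip_width: 0.0196
grasp_force: 25.0
time_s: 12.2
tool_pos: [0.4724, 0.2605, 0.1764]
tool_rot: [179.8, 0.1, 92.5]
force: [7.6, -2.9, -1.6]
grip_width: 0.0196
grasp_force: 25.0
time_s: 13.03
tool_pos: [0.5295, 0.3022, 0.1763]
tool_rot: [-179.9, -0.0, 92.5]
force: [1.2, -5.8, 4.3]
grip_width: 0.0196
grasp_force: 25.0
```

```bash
python3 -m jog '[[0,-0.13,0.42,0,0],[0,-0.2,0.39,0,0],[0,-0.12,0.18,0,0],[0,-0.14,0.17,0,0],[0,0,0,0,0]]';  python3 -m jog '[[0,-0.15,0.15,0,0],[0,0,0,0,0],[0,0,0,0,0]]'
```

```text
time_s: 13.45
tool_pos: [0.5502, 0.294, 0.1763]
tool_rot: [-179.8, -0.2, 92.7]
force: [-4.3, 0.7, 3.5]
grip_width: 0.0202
grasp_force: 25.0
time_s: 13.7
tool_pos: [0.5505, 0.2937, 0.1763]
tool_rot: [-179.6, -0.3, 92.9]
force: [-9.2, 5.4, 3.3]
grip_width: 0.0199
grasp_force: 25.0
```

```bash
python3 -m jog '[[0,0.12,-0.12,0,0],[1,0,0,0,0],[1,0,0,0,0],[1,0,0,0,0],[1,0,0,0,0],[1,0,0,0,0],[1,0,0,-0.5,0],[1,0,0,-0.9,0],[1,0,0,-0.9,0],[1,0,0,-0.9,0],[1,0,0,-0.9,0],[1,0,0,0,0]]' 25; python3 - <<'E'
from h import *
o=env.get_obs(); c=snap('wrist','w2.png'); np.savez('w2.npz',pos=o['tool_pos'],rot=o['tool_rot'],**c)
T=wT(c,o['tool_pos'],o['tool_rot']); P=cloud(c,T); z=P[...,2]
m=(z>.185)&(z<.205)&(abs(P[...,0]-.55)<.05)&(abs(P[...,1]-.29)<.05)
k=P[m];print(len(k)); 
if len(k): print(np.median(k,0),cv2.minEnclosingCircle(k[:,:2].astype(np.float32)))
s=snap('side','s2.png');np.savez('s2.npz',**s)
E
```

```text
time_s: 14.7
tool_pos: [0.5544, 0.2926, 0.2631]
tool_rot: [179.6, -0.2, 92.5]
force: [-0.3, 0.7, 0.5]
grip_width: 0.083
grasp_force: 0.0
402
[0.54869135 0.29656328 0.19607332] ((0.5485809445381165, 0.29464778304100037), 0.010797706432640553)
```

View pics/s2.png

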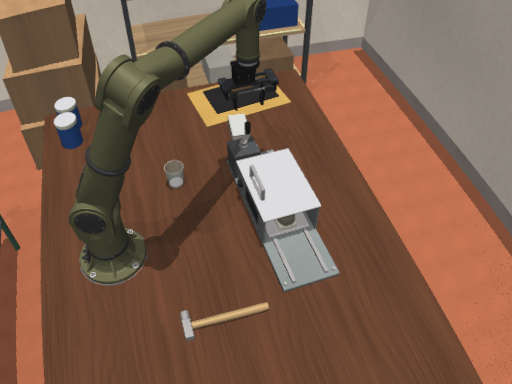

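The side view shows the shoe and carriage inside the box, with the plate's edge around (290,232) at the opening. The knob now measures at 36.1° + 2 turns = 13.2 rad, which is the stop. Next is the handle.

```bash
python3 -m jog '[[1,-0.99,-0.24,0,0],[1,-0.99,-0.24,0,0],[1,-0.99,-0.24,0,0],[1,-0.99,-0.24,0,0],[1,-0.99,-0.24,0,0],[1,-0.99,-0.24,0,0],[1,-0.99,-0.24,0,0],[1,-0.99,-0.24,0,0],[1,-0.99,-0.24,0,0],[1,-0.99,-0.24,0,0],[1,-0.99,-0.24,0,0],[1,-0.99,-0.24,0,0]]'; python3 -m jog '[[1,-0.9,-0.05,0,0],[1,0,0,0,0],[1,0,0,0,0]]'
```

```text
time_s: 15.8
tool_pos: [0.5049, 0.0499, 0.2574]
tool_rot: [-179.9, 0.0, 92.5]
force: [-0.2, 0.2, 0.9]
grip_width: 0.087
grasp_force: 0.0
time_s: 16.05
tool_pos: [0.5052, 0.032, 0.2576]
tool_rot: [-179.9, 0.0, 92.4]
force: [0.2, 0.4, -0.1]
grip_width: 0.0869
grasp_force: 0.0
```

Now descend 72 mm and close.

```bash
python3 -m jog '[[1,0,0.07,0.8,0],[1,0,0,0.8,0],[1,0,0,0.8,0],[1,0,0,0.8,0],[1,0,0,0.4,0],[1,0,0,0,0],[0,0,0,0,0],[0,0,0,0,0],[0,0,0,0,0],[0,0,0,0,0],[0,0,0,0,0],[0,0,0,0,0]]' 20;python3 -m jog '[[0,0,0,0,0],[0,0,0,0,0],[0,0,0,0,0],[0,0,0,0,0],[0,0,0,0,0],[0,0,0,0,0],[0,0,0,0,0],[0,0,0,0,0],[0,0,0,0,0],[0,0,0,0,0]]' 20
python3 - <<'E'
import numpy as np
r,a0=np.hypot(.165,.051),np.arctan2(51,165)
t=a0+np.radians(np.linspace(0,50,26)); p=r*np.c_[-np.cos(t),-np.sin(t)]/.02
d=np.diff(np.round(p,2),axis=0).round(2)
print(','.join('[0,0,%g,%g,0]'%tuple(x) for x in d)); print((p[-1]-p[0])*.02)
E
```

```text
time_s: 17.05
tool_pos: [0.5072, 0.0333, 0.1868]
tool_rot: [180.0, 0.0, 92.5]
force: [0.2, 0.0, 0.1]
grip_width: 0.0553
grasp_force: 0.0
time_s: 17.88
tool_pos: [0.507, 0.0333, 0.1864]
tool_rot: [-180.0, 0.0, 92.6]
force: [-1.2, 0.0, -0.5]
grip_width: 0.0006
grasp_force: 0.0
[0,0,0.09,-0.29,0],[0,0,0.11,-0.28,0],[0,0,0.11,-0.28,0],[0,0,0.13,-0.27,0],[0,0,0.13,-0.27,0],[0,0,0.14,-0.27,0],[0,0,0.15,-0.26,0],[0,0,0.16,-0.26,0],[0,0,0.17,-0.24,0],[0,0,0.18,-0.25,0],[0,0,0.19,-0.23,0],[0,0,0.19,-0.24,0],[0,0,0.2,-0.22,0],[0,0,0.21,-0.21,0],[0,0,0.22,-0.21,0],[0,0,0.22,-0.2,0],[0,0,0.24,-0.2,0],[0,0,0.23,-0.18,0],[0,0,0.25,-0.18,0],[0,0,0.25,-0.17,0],[0,0,0.26,-0.16,0],[0,0,0.26,-0.15,0],[0,0,0.26,-0.14,0],[0,0,0.27,-0.13,0],[0,0,0.28,-0.12,0]
[ 0.09800831 -0.1081795 ]
```

The fingers closed on nothing, so I'll look before doing anything else.

```bash
python3 - <<'E'
from h import *
o=env.get_obs();c=snap('wrist');s=snap('side');np.savez('w3.npz',pos=o['tool_pos'],rot=o['tool_rot'],**c)
print(o['grip_width'],o['grasp_force'],o['tool_pos'])
a=c['color'];b=cv2.resize(s['color'][130:226,190:318],(512,384),interpolation=2)
cv2.imwrite('pics/c3.png',cv2.cvtColor(cv2.resize(np.hstack([a,b]),(800,300)),cv2.COLOR_RGB2BGR))
E
```

```text
0.0005992976459918189 0.0 [0.50696943 0.03328565 0.18640738]
```

View pics/c3.png

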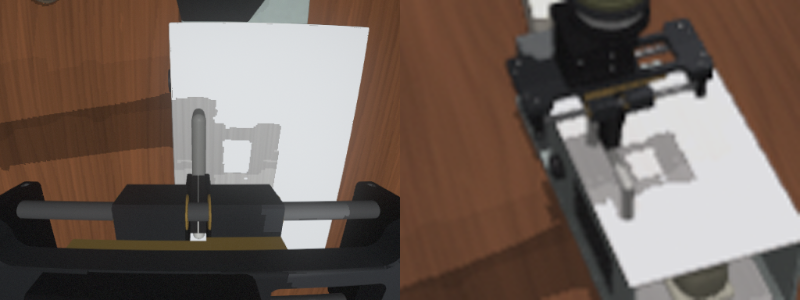

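```bash
python3 -m jog '[[0,0,0,0,0],[0,0,0,0,0],[0,0,0,0,0],[0,0,0,0,0]]' 20; python3 - <<'E'
from h import *
c=dict(np.load('w3.npz'))['color'];cv2.imwrite('pics/c4.png',cv2.cvtColor(cv2.resize(c[130:330,180:330],(600,800),interpolation=2)[:600],cv2.COLOR_RGB2BGR))
E
```

```text
time_s: 18.32
tool_pos: [0.507, 0.0333, 0.1864]
tool_rot: [-180.0, 0.0, 92.6]
force: [-0.7, -0.6, 0.1]
grip_width: 0.0006
grasp_force: 0.0
```

View pics/c4.png

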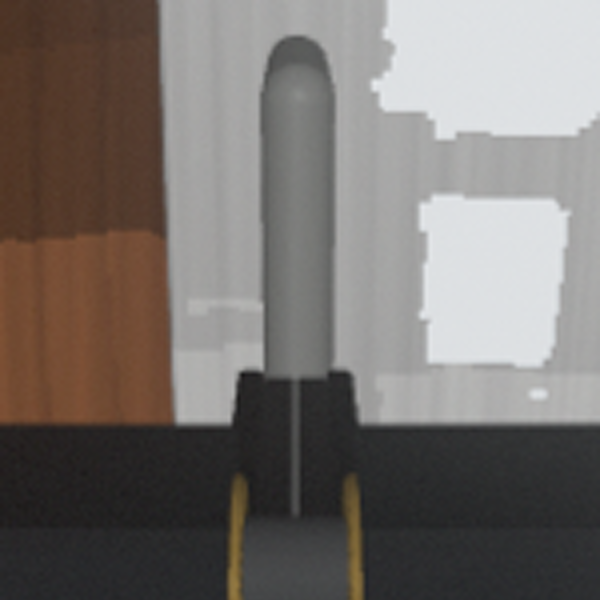

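```bash
python3 - <<'E'
from h import *
c=dict(np.load('w3.npz')); K=c['mtx'];A=np.linalg.inv(c['T_tool_cam'])
for p in [(.0095,0,.017),(.0095,0,-.002),(.0095,0,-.03),(-.0095,0,.017)]:
    q=A[:3,:3]@p+A[:3,3]; s=q[:2]/q[2]; s*=1+c['k1']*(s@s); print(p,q.round(3),(s*[K[0,0],K[1,1]]+K[:2,2]).round(1))
T=wT(c,c['pos'],c['rot']); P=cloud(c,T); z=P[...,2]
for v in range(136,262,6): print(v,[P[v,u].round(3).tolist() for u in (250,254,258)])
E
```

```text
(0.0095, 0, 0.017) [0.001 0.012 0.202] [254.9 208.6]
(0.0095, 0, -0.002) [0.001 0.017 0.184] [255.1 218.1]
(0.0095, 0, -0.03) [0.001 0.025 0.157] [255.3 236.2]
(-0.0095, 0, 0.017) [0.001 0.03  0.208] [254.9 231.5]
136 [[0.5, 0.094, 0.142], [0.504, 0.095, 0.144], [0.507, 0.095, 0.143]]
142 [[0.501, 0.092, 0.161], [0.504, 0.093, 0.171], [0.507, 0.092, 0.161]]
148 [[0.501, 0.091, 0.191], [0.504, 0.091, 0.192], [0.506, 0.091, 0.191]]
154 [[0.501, 0.088, 0.194], [0.504, 0.088, 0.194], [0.506, 0.088, 0.193]]
160 [[0.501, 0.084, 0.192], [0.504, 0.084, 0.194], [0.506, 0.084, 0.194]]
166 [[0.502, 0.08, 0.195], [0.504, 0.08, 0.194], [0.507, 0.08, 0.193]]
172 [[0.502, 0.076, 0.194], [0.504, 0.076, 0.193], [0.507, 0.076, 0.193]]
178 [[0.502, 0.072, 0.193], [0.504, 0.072, 0.193], [0.507, 0.072, 0.193]]
184 [[0.502, 0.068, 0.192], [0.505, 0.069, 0.195], [0.507, 0.068, 0.193]]
190 [[0.502, 0.064, 0.193], [0.505, 0.064, 0.193], [0.507, 0.065, 0.194]]
196 [[0.502, 0.06, 0.194], [0.505, 0.06, 0.194], [0.508, 0.06, 0.192]]
202 [[0.503, 0.056, 0.194], [0.505, 0.057, 0.195], [0.508, 0.056, 0.193]]
208 [[0.503, 0.052, 0.194], [0.505, 0.052, 0.194], [0.508, 0.052, 0.194]]
214 [[0.503, 0.048, 0.194], [0.506, 0.048, 0.194], [0.508, 0.048, 0.193]]
220 [[0.503, 0.043, 0.193], [0.506, 0.044, 0.194], [0.508, 0.044, 0.193]]
226 [[0.503, 0.042, 0.201], [0.506, 0.039, 0.193], [0.508, 0.042, 0.2]]
232 [[0.503, 0.042, 0.21], [0.506, 0.035, 0.194], [0.508, 0.042, 0.209]]
238 [[0.503, 0.042, 0.218], [0.506, 0.031, 0.194], [0.508, 0.042, 0.217]]
244 [[0.504, 0.042, 0.224], [0.507, 0.026, 0.194], [0.508, 0.042, 0.225]]
250 [[0.504, 0.042, 0.231], [0.507, 0.021, 0.194], [0.508, 0.042, 0.232]]
256 [[0.504, 0.043, 0.239], [0.507, 0.016, 0.193], [0.508, 0.042, 0.239]]
```

The fingertips show at row about 222, which puts them near z 0.195, just above the bar's top at 0.194. They really end about 9 mm behind the reported TCP, not 17 mm ahead of it as specified, so they shut above the bar. I'll open, go 20 mm lower and regrip.

```bash
python3 -m jog '[[0.6,0,0,0,0],[0.6,0,0,0,0],[0.6,0,0,0,0],[0.6,0,0,0,0],[0.6,0,0,0,0],[0.6,0,0,0,0],[0.6,0,0,0,0],[0.6,0,0,0.25,0],[0.6,0,0,0.25,0],[0.6,0,0,0.25,0],[0.6,0,0,0.25,0],[0.6,0,0,0,0]]' 20; python3 - <<'E'
from h import *
o=env.get_obs();c=snap('wrist','w5.png');T=wT(c,o['tool_pos'],o['tool_rot']);P=cloud(c,T);z=P[...,2]
print(o['grip_width'])
m=(abs(P[...,1]-o['tool_pos'][1]-.0095)<.006)&(abs(abs(P[...,0]-o['tool_pos'][0])-.035)<.012)&(z<.26)
print('finger lowest z',np.sort(z[m])[:40:4])
E
```

```text
time_s: 19.32
tool_pos: [0.506, 0.0332, 0.165]
tool_rot: [-179.9, -0.0, 92.6]
force: [0.5, -0.1, -0.8]
grip_width: 0.0518
grasp_force: 0.0
0.05183768141859853
finger lowest z [0.14102154 0.14118286 0.14133351 0.14146366 0.14170345 0.14177629
 0.14185222 0.14191868 0.14195393 0.14197248]
```

View pics/w5.png

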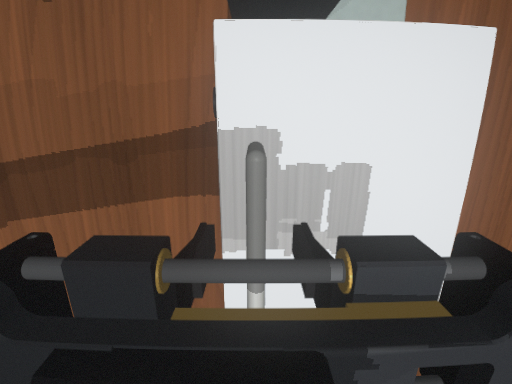

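The wrist view shows the open fingers either side of the bar (tips at row 224, bar along column 256). Closing.

```bash
python3 -m jog '[[0,0,0,0.1,0],[0,0,0,0,0],[0,0,0,0,0],[0,0,0,0,0],[0,0,0,0,0],[0,0,0,0,0],[0,0,0,0,0],[0,0,0,0,0],[0,0,0,0,0],[0,0,0,0,0]]' 25
```

```text
time_s: 20.2
tool_pos: [0.5076, 0.0333, 0.1645]
tool_rot: [179.9, -0.0, 92.6]
force: [3.0, 1.0, -1.4]
grip_width: 0.011
grasp_force: 25.0
```

The bar is gripped. Now lift along the arc.

```bash
python3 -m jog '[[0,0,0.09,-0.29,0],[0,0,0.11,-0.28,0],[0,0,0.11,-0.28,0],[0,0,0.13,-0.27,0]]'; python3 -m jog '[[0,0,0.13,-0.27,0],[0,0,0.14,-0.27,0],[0,0,0.15,-0.26,0],[0,0,0.16,-0.26,0],[0,0,0.17,-0.24,0],[0,0,0.18,-0.25,0],[0,0,0.19,-0.23,0],[0,0,0.19,-0.24,0]]'
```

```text
time_s: 20.53
tool_pos: [0.5159, 0.0337, 0.1869]
tool_rot: [-180.0, -0.0, 92.6]
force: [4.4, 0.3, -6.1]
grip_width: 0.0106
grasp_force: 25.0
time_s: 21.2
tool_pos: [0.5409, 0.0348, 0.2275]
tool_rot: [-179.8, 0.0, 92.6]
force: [-3.0, 0.9, -2.2]
grip_width: 0.0109
grasp_force: 25.0
```

```bash
python3 -m jog '[[0,0,0.2,-0.22,0],[0,0,0.21,-0.21,0],[0,0,0.22,-0.21,0],[0,0,0.22,-0.2,0],[0,0,0.24,-0.2,0],[0,0,0.23,-0.18,0],[0,0,0.25,-0.18,0],[0,0,0.25,-0.17,0],[0,0,0.26,-0.16,0],[0,0,0.26,-0.15,0],[0,0,0.26,-0.14,0],[0,0,0.27,-0.13,0]]'; python3 -m jog '[[0,0,0.28,-0.12,0],[0,0,0,0,0],[0,0,0,0,0],[0,0,0,0,0]]'
python3 - <<'E'
from h import *
o=env.get_obs(); p=o['tool_pos']; 
# lid angle from displacement of the bar since grip, radius .1727
for dx,dz in [(p[0]-.5076,p[2]-.1645)]:
    print('deg from x/z', np.degrees(np.arctan2(.051+dz,.165-dx))-17.18, np.hypot(.051+dz,.165-dx))
c=snap('top');np.savez('t6.npz',**c)
s=snap('side','s6.png');np.savez('s6.npz',**s)
# lid plane slope from depth
for n,q in(('top',c),('side',s)):
    P=cloud(q);m=(P[...,0]>.55)&(P[...,0]<.66)&(P[...,1]>.06)&(P[...,1]<.165)&(P[...,2]>.15)&(q['color'].min(2)>120)
    k=P[m]; 
    if len(k)>60:
        ct=np.median(k,0); r=k
        for _ in range(5):
            nrm=np.linalg.svd(r-r.mean(0),full_matrices=False)[2][2]; r=k[abs((k-r.mean(0))@nrm)<.006]
        print(n,len(k),len(r),nrm.round(3),'angle',np.degrees(np.arccos(abs(nrm[2]))))
E
```

```text
time_s: 22.2
tool_pos: [0.5989, 0.0375, 0.2726]
tool_rot: [-179.9, 0.1, 92.6]
force: [-7.2, -1.6, 8.6]
grip_width: 0.0111
grasp_force: 25.0
time_s: 22.53
tool_pos: [0.6052, 0.0379, 0.2751]
tool_rot: [179.9, 0.0, 92.6]
force: [-5.4, -1.3, 7.6]
grip_width: 0.0111
grasp_force: 25.0
deg from x/z 50.17220396746986 0.17506677050621042
top 761 720 [-0.762 -0.031 -0.647] angle 49.717101007708976
side 124 121 [0.765 0.04  0.643] angle 50.00611636598743
```

View pics/s6.png

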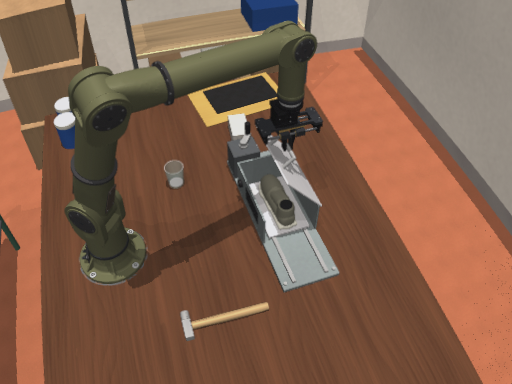

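The lid is held at about 50° by three measures (50.2°, 49.7°, 50.0°). The side view shows the shoe inside and the plate level with the opening, with the cup, hammer and carton unmoved. I'll check that it holds steady, then hand in.

```bash
python3 -m jog '[[0,0,0,0,0],[0,0,0,0,0],[0,0,0,0,0],[0,0,0,0,0],[0,0,0,0,0],[0,0,0,0,0]]' && python3 -c "
from cell import env
print(env.sign_off())"
```

```text
time_s: 23.13
tool_pos: [0.6051, 0.0379, 0.275]
tool_rot: [179.9, 0.0, 92.5]
force: [-5.0, 0.1, 6.0]
grip_width: 0.0113
grasp_force: 25.0
the job is handed in; nothing more can be done
None
```

I wound the crank clockwise to its stop so the carriage is home, then lifted the lid and handed in at 23 s, holding it steady by its handle at about 50°; the cup, hammer and carton were not touched.

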